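Pin the cooker's bay cover and hold its control knob pushed in

TASK

Get the table cooker ready for lighting: take the steel retaining pin out of its wooden block and put it down fully home through the holes in the bay cover's tongue and the boss under it, and let go of it. Then pick up the loose control knob, turn it so that the flat in its bore matches the flat of the D-shaped spindle, push it fully onto the spindle, and keep it pressed: finish while still gripping the knob and holding the spindle pushed in against its spring. Leave the jars and the mug where they stand.

Things in the scene. Friction and masses are not known exactly. Their poses are not given: they have to be found in the camera images.
- cooker: Fixed table cooker: white box 240 (x) x 340 (y) mm, steel deck 75 mm above the worktop; origin under its centre, front to -x. Left (+y): a burner, pan supports to 27 mm above the deck. Near the front: the spindle. Right: a white bay cover (104 mm wide, top 102 mm above the worktop) with the pin tongue at its front; it is shut, stays so, and may be pressed down on.
- pin_hole (a point): Centre of the upper mouth of the 12 mm hole in the cover's steel tongue (34 x 34 mm, 6 mm thick), 102 mm above the worktop; z up. A steel boss on the deck, 1 mm under the tongue, has a 13 mm hole in line with it; the holes run straight down 27 mm in all, to the deck. About 105 mm from the spindle.
- seat (a point): On the axis of the upright control spindle, on top of its round shoulder (27 mm across), 85 mm above the worktop when not pressed. From here the D-shaped steel shaft stands up 15 mm: 16 mm in diameter, one flat 2.5 mm from the axis, the top 3.5 mm tapered to 70 %. z up; x points from the axis square at the flat. The nearest pan support is 50 mm away.
- plunger (a joint): How far the spindle is pushed in, m: 0 free, 0.006 fully down. A spring resists with 3.2 N at first, 8 N fully down; the shoulder and shaft sink with it. It springs back up when let go.
- spindle (a joint): Turning angle of the spindle about the vertical, rad, counter-clockwise from above, -0.5 to 0.5; it is stiff (0.15 N m of friction) and stays where it is. It need not be turned.
- knob: Loose black plastic knob, about 60 g, upright on the worktop. Origin: centre of its underside, z up. Skirt 47 mm in diameter, 20 mm high. Bore from below: D-shaped, 16 mm deep, 18.4 mm in diameter, flat 3.7 mm from the axis on the +x side. So it goes on the shaft only with its x along the seat's x (about 0.13 rad either way), until the underside lies on the shoulder.
- knob_grip (a point): Middle of the knob's bar grip, on the knob's axis, 32 mm above its underside. The straight bar stands on the skirt, from 20 to 44 mm above the underside, 14 mm wide (y), along x from -21 to +31 mm: its longer end, past the skirt's rim, is a nose at +x, over the bore's flat.
- pin: Steel retaining pin, about 50 g, standing upright. Origin: lower tip of its shank, z up. Shank 9 mm in diameter, 24 mm long, the lowest 5 mm tapered to 4.4 mm; then a flange 20 mm in diameter (24 to 27 mm above the tip), then a round grip 13 mm in diameter (up to 54 mm above the tip). Fully home, the flange lies on the tongue.
- pin_block: Fixed light wooden block 60 x 60 x 30 mm, origin at the centre of its underside; the pin starts standing in its central 12 mm through hole with the flange on the block's top, so its tip is 6 mm above the worktop.
- spice_jar: Bystander: slim spice jar with a red lid, 45 mm in diameter, 106 mm high; origin at its underside.
- jar: Bystander: glass jar with a yellowish lid, 63 mm in diameter, 94 mm high; origin at its underside.
- mug: Bystander: white mug with a handle, 92 x 127 x 95 mm; origin at its underside.
Mind the look-alikes: they are no part of the job. There is more than one size of the knob; the job needs the smallest.

How it is judged:
By the outcome, as a careful person would: the job done as asked, in the order asked, and still so for the second after the job is handed in, while the arm keeps its last pose, push and grip.
It also fails if it takes over 67 s, if anything falls off the work surface, if the arm or the gripper's body presses on something with over 40 N, if the wrist force passes 120 N, or if a joint passes its speed limit or range.

ROBOT

A 6-joint arm with a two-finger parallel gripper is mounted at the origin on a cart in front of the work surface, level with it; the furniture and walls round the work are solid. World frame = base frame: x ahead of the robot, y to its left, z up, the work surface at z = 0. Lengths are in m, angles in degrees, forces in N, time in s.
With the tool pointing down it reaches from about 0.325 to 0.925 m from the base axis. Payload 3.1 kg.
Tool frame: the origin (TCP) lies at the very end of the fingers, on their centre line; the grasp point (between the pads) lies 19 mm behind it (robot.grip_point_offset is the distance from the TCP to the grasp point, in m); z points along the fingers, y is the line along which they close (so a half turn about z gives the same grasp; the last joint's range is limited). The gripper opens to 85 mm and grips with 20 to 120 N. Pads are 22 mm wide; open, the fingers measure 114 mm over their backs; the gripper's body (76 mm by 85 mm) begins 54 mm behind the grasp point. The pads swing forward as they close: fully open they stand 13 mm farther back than shut.
Start: joints at [-82.174, 12.427, 92.441, -0, 75.132, -6.429], TCP at [0.154, -0.606, 0.231] pointing down, gripper open.
Joint ranges: [-157.48, 157.48], [-44.54, 120.13], [17.64, 146.25], [-64.5, 244.5], [7.68, 150.69], [-147.95, 147.95]. Speed limits (degrees/s): [159.86, 159.86, 180, 180, 180, 180].

INTERFACE

Orientations are given as [roll, pitch, yaw] about the fixed x, y, z axes, in that order (R = Rz(yaw) Ry(pitch) Rx(roll)).
In Python, from rig import robot gives the robot as it stands.
- The arm moves only by the shell command python3 -m handwheel 'ROWS' [OPENING] [FORCE]. ROWS is JSON, a list of rows, each a list of 2 entries, a list of its own where there are three numbers: the shift along the world's x, y, z in cm, then the turn about the world's z in rad. A call has 1 to 8 rows; each row shifts and turns the commanded pose from where the row before left it; what a row does not reach is not made up. A row lasts 1/8 s, in which the tool goes at most 62.5 mm and 10.7 degrees, less where a joint would pass 70% of its speed; a pose out of reach is approached as far as the arm can. A call is refused whole if a number of a shift passes 6.25 or a number of a turn 0.188, either way. A call with a gripper value outside its range is refused whole. OPENING is the finger opening in cm, from 0 to 8.54, set as the call begins (- or left out, the last holds). The fingers move at their own pace and stop on an object; FORCE is the grip in N (left out, the last holds). Time passes only in rows, so rows that do not move let the fingers close. It gives the time, the measured TCP pose, the force, the opening and the grip force at its end, in the units of the state.
- robot.get_obs(): the state, without advancing time (a new reading comes with each control period).
- robot.grab_frame(name): name is "side" or "top" or "wrist"; returns (picture, depth): 384x512x3 uint8, blue, green, red; 384x512 float32, m along the optical axis (not along the pixel's ray), 0 where there is no reading.
- robot.camera_params(name): a dict with "fx", "fy", "cx", "cy" (pixels), "k1" (the pictures are not rectified: a ray, as slopes to the right and down, at radius r is drawn at 1 + k1 r^2 times it, then the intrinsics apply), "rvec" (rotation vector, rad) and "tvec" (3), from world to camera coordinates, as OpenCV has them; the wrist camera has in their place "T_tool_cam" (4x4, takes a point from camera to tool coordinates, whose origin is the TCP and whose axes are the flange's). Camera axes: x right, y down, z forward; pixel columns grow to the right and rows downward; lengths in m; the calibration is good to about 2 mm. A picture is of the moment at which its call begins: read the wrist's pose just before it. camera_params takes no time and is no camera call.
- robot.close_job(): hands the job in; it is judged then, once.
The state is a dict: "clock": time; "joint_pos": joint angles; "qvel": joint speeds; "tau": joint torques, N m; "tool_pos": TCP position; "ee_rot": TCP orientation; "contact_force": force on the tool from outside, world axes, zero at the start; "wrist_torque": the same for the moment, N m; "gripper_width": finger opening in m; "grip_force": force on a finger pad.
Only numpy, scipy, OpenCV 4.12 (cv2) and the standard library are available. Lean on these libraries where they do the work, as an engineer would, in place of code of your own. Each camera call takes 0.05 s, during which the arm holds its last target. There are 200 camera calls.

## Working session

There is one attempt and no reset: what is moved stays moved. The work goes in short steps, Python scripts to look and compute and a shell command to move; the robot and the scene stay as the last step left them, time stands still between calls to the robot, and variables do not carry over. Pictures are saved under pics/ and viewed, at most 10 in all, crops included, and the job is handed in when it is done.

```bash
mkdir -p pics
cat > h.py <<'E'
import numpy as np,cv2
from rig import robot
def T_cam(name,obs=None):
    p=robot.camera_params(name)
    if 'rvec' in p:
        R=cv2.Rodrigues(np.array(p['rvec'],float))[0];t=np.array(p['tvec'],float).ravel()
        return R.T,-R.T@t,p
    from scipy.spatial.transform import Rotation as Ro
    o=obs;Rt=Ro.from_euler('xyz',o['ee_rot'],degrees=True).as_matrix()
    M=np.array(p['T_tool_cam']);return Rt@M[:3,:3],Rt@M[:3,3]+np.array(o['tool_pos']),p
def rays(C,uv):
    R,c,p=C;uv=np.atleast_2d(np.array(uv,float))
    x=(uv[:,0]-p['cx'])/p['fx'];y=(uv[:,1]-p['cy'])/p['fy']
    a,b=x.copy(),y.copy()
    for _ in range(20):
        s=1+p['k1']*(a*a+b*b);a,b=x/s,y/s
    return np.c_[a,b,np.ones_like(a)]
def plane(C,uv,z):
    d=rays(C,uv)@C[0].T;return C[1]+d*((z-C[1][2])/d[:,2])[:,None]
def cloud(C,D):
    h,w=D.shape;u,v=np.meshgrid(np.arange(w),np.arange(h))
    r=rays(C,np.c_[u.ravel(),v.ravel()])*D.reshape(-1,1)
    return (r@C[0].T+C[1]).reshape(h,w,3)
def snap(name,tag):
    o=robot.get_obs();im,D=robot.grab_frame(name);cv2.imwrite(f'pics/{tag}.png',im);np.save(f'pics/{tag}.npy',D)
    import pickle;pickle.dump(T_cam(name,o),open(f'pics/{tag}.pkl','wb'));return im,D,T_cam(name,o)
def load(tag):
    import pickle;return cv2.imread(f'pics/{tag}.png'),np.load(f'pics/{tag}.npy'),pickle.load(open(f'pics/{tag}.pkl','rb'))
E
python3 - <<'E'
from h import *
a=snap('top','top');b=snap('side','side')
for t in (a,b):print(t[2][1],t[2][0][:,2])
cv2.imwrite('pics/both.png',cv2.resize(np.vstack([a[0],b[0]]),(450,600)) if 0 else cv2.resize(a[0],(800,600)))
cv2.imwrite('pics/side2.png',cv2.resize(b[0],(800,600)))
print(robot.get_obs())
E
```

```text
[ 0.27389621 -0.33155571  1.69690195] [ 0.18887674  0.07227525 -0.97933746]
[0.44458947 1.39094018 1.17729473] [ 0.06151649 -0.82132163 -0.56713888]
{'clock': 0.1, 'joint_pos': array([-8.21735026e+01,  1.24722194e+01,  9.25201146e+01, -2.30248037e-03,
        7.51348044e+01, -6.42991641e+00]), 'qvel': array([-0.04213915, -0.07689815, -0.14737281,  0.00205011, -0.07023783,
       -0.03112023]), 'tau': array([-8.12771978e-04, -3.98073971e+01, -3.04969776e+01, -1.47963824e-04,
        4.21179109e-03,  1.06436353e-06]), 'tool_pos': array([ 0.15380665, -0.60500476,  0.23009365]), 'ee_rot': array([-1.79873412e+02, -1.20278190e-02,  1.42569937e+01]), 'contact_force': array([-0.51001807, -0.74384087,  0.47597101]), 'wrist_torque': array([-0.00719363,  0.01582059, -0.02839886]), 'grip_force': 0.0, 'gripper_width': 0.08561297658768384}
```

View pics/both.png

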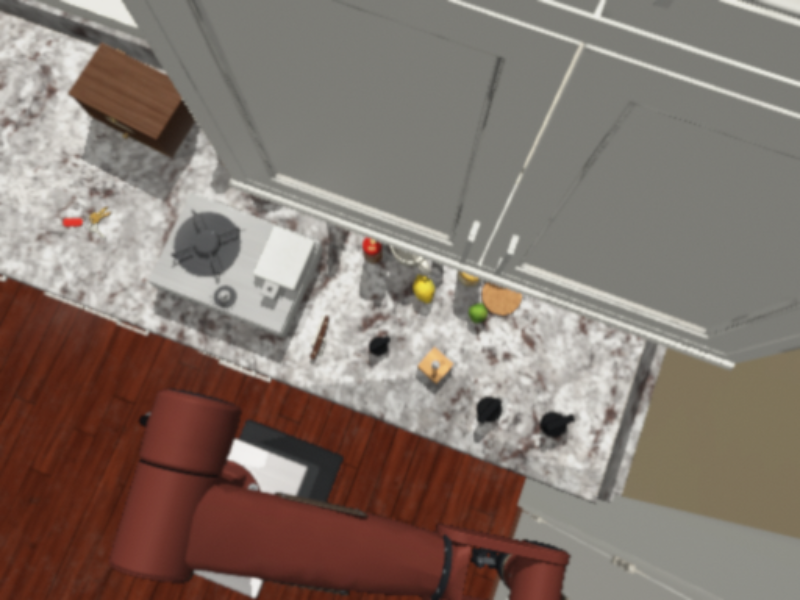

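View pics/side2.png

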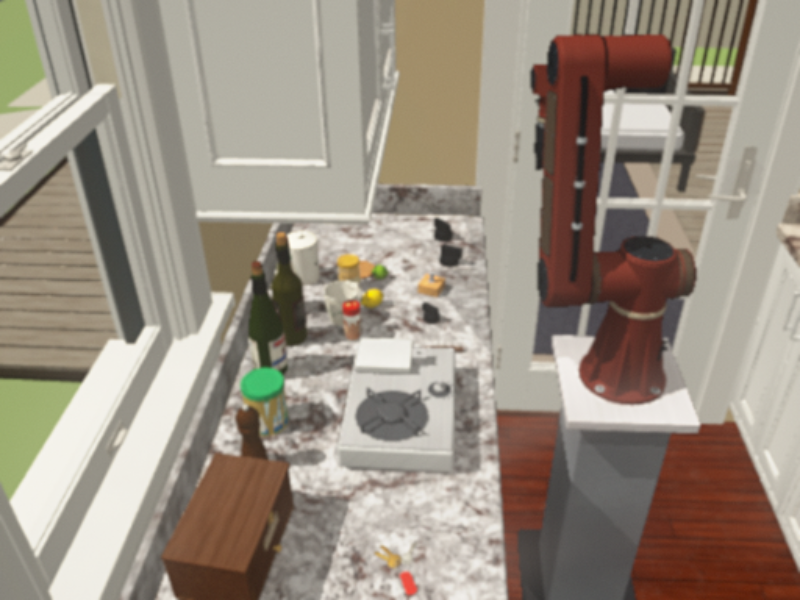

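Top picture (800x600): cooker around (240,262), spindle (225,296), tongue (268,290), block with pin (435,366), and knobs at (378,345), (488,410) and (555,424). The upper cabinet overhangs the back of the worktop.

Run:
```python
from h import *
im,D,C=load('top');P=cloud(C,D)
def f(u,v,z):print((u,v),plane(C,[[u*.64,v*.64]],z)[0].round(3),P[int(v*.64),int(u*.64)].round(3))
for u,v,z in [(225,296,.1),(268,290,.102),(435,362,.055),(240,262,.075),(420,240,.5),(700,330,.5)]:f(u,v,z)
# black knobs: by height from cloud
hsv=im.max(2);m=((hsv<50)&(abs(P[...,2]-.03)<.05)&(P[...,0]>.2)).astype(np.uint8)
n,l,s,c=cv2.connectedComponentsWithStats(m)
for i in range(1,n):
    if s[i,4]>40:
        q=P[l==i];t=q[q[:,2]>np.percentile(q[:,2],70)]
        (cx,cy),(w,h),a=cv2.minAreaRect((t[:,:2]*1000).astype(np.float32))
        print(s[i],c[i]/.64,q.mean(0).round(3),'ztop',np.percentile(q[:,2],[90,98]).round(3),'rect',cx,cy,w,h,a)
```

```text
(225, 296) [0.44  0.143 0.1  ] [0.442 0.145 0.097]
(268, 290) [0.487 0.057 0.102] [0.49  0.063 0.089]
(435, 362) [ 0.474 -0.354  0.055] [ 0.476 -0.352  0.055]
(240, 262) [0.529 0.15  0.075] [0.531 0.155 0.071]
(420, 240) [ 0.609 -0.251  0.5  ] [ 0.601 -0.25   0.53 ]
(700, 330) [ 0.629 -0.744  0.5  ] [ 0.606 -0.717  0.578]
[ 83  70  39  27 258] [169.1497093  132.98207364] [0.769 0.446 0.054] ztop [0.076 0.079] rect 763.3910522460938 446.95745849609375 60.690006256103516 134.8606414794922 48.27153778076172
[237 216  12  11 103] [378.6407767  345.43385922] [ 0.467 -0.218  0.03 ] ztop [0.046 0.05 ] rect 471.47119140625 -216.78836059570312 12.699981689453125 40.66537857055664 48.89971923828125
[306 255  14  15 185] [488.07432432 409.53547297] [ 0.417 -0.505  0.041] ztop [0.058 0.062] rect 415.42547607421875 -505.438720703125 17.386474609375 57.78014373779297 65.0408706665039
[346 265  21  15 208] [553.88371394 424.20372596] [ 0.44  -0.655  0.038] ztop [0.057 0.061] rect 445.39910888671875 -660.3463745117188 16.97893714904785 60.00333786010742 43.508792877197266
```

```bash
python3 -m handwheel '[[[4,3,0],0],[[4,3,0],0],[[4,3,0],0],[[4,3,0],0],[[4,3,0],0],[[4,3,0],0],[[4,3.5,0],0],[[3,3,0],0]]' 5
python3 - <<'E'
from h import *
print(robot.camera_params('wrist')['T_tool_cam'])
import time
im,D,C=snap('wrist','w1');print(robot.get_obs()['tool_pos'],C[1],C[0][:,2])
cv2.imwrite('pics/w1v.png',cv2.resize(im,(800,600)))
E
```

```text
clock: 1.1
tool_pos: [0.4651, -0.359, 0.2307]
ee_rot: [-180.0, 0.0, 14.3]
contact_force: [0.2, -0.8, -0.7]
gripper_width: 0.05
grip_force: 0.0
[[ 1.41562895e-04 -9.49831575e-01 -3.12761824e-01  8.06232507e-02]
 [ 9.99999989e-01  1.20917663e-04  8.54051774e-05  1.66571935e-04]
 [-4.33021054e-05 -3.12761832e-01  9.49831582e-01 -1.42462623e-01]
 [ 0.00000000e+00  0.00000000e+00  0.00000000e+00  1.00000000e+00]]
[ 0.46816099 -0.35516945  0.23067366] [ 0.54331168 -0.33934304  0.37314698] [-0.30348834 -0.07661795 -0.94974971]
```

View pics/w1v.png

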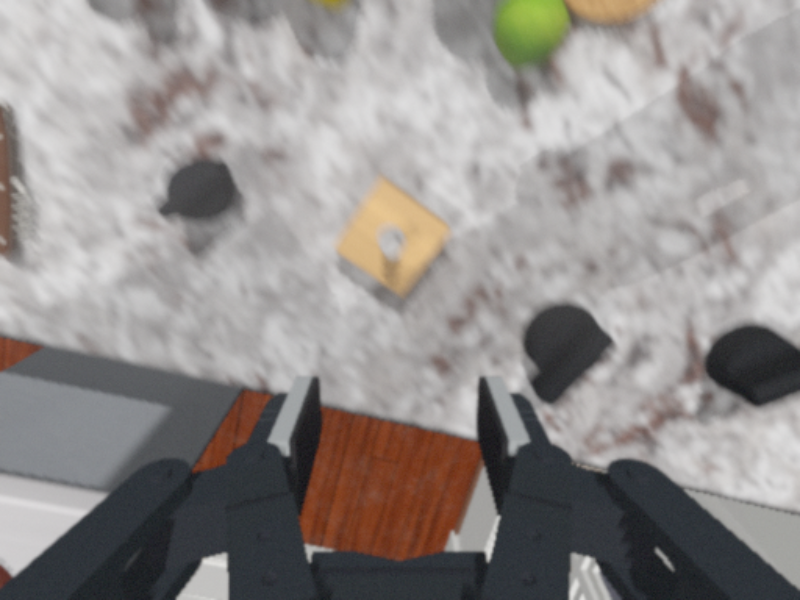

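Wrist view (800x600): block centre (393,240) with the pin standing in it at (390,238), small knob at (203,190) with its nose at lower-left (165,210); the larger knobs are at right.

Run:
```python
from h import *
im,D,C=load('w1');P=cloud(C,D);hsv=cv2.cvtColor(im,cv2.COLOR_BGR2HSV)
# block
m=((hsv[...,1]>90)&(abs(hsv[...,0].astype(int)-15)<10)&(abs(P[...,2]-.03)<.006)&(np.hypot(P[...,0]-.474,P[...,1]+.354)<.06))
q=P[m];print('block',cv2.minAreaRect((q[:,:2]*1000).astype(np.float32)),m.sum(),q[:,2].mean())
m=(np.hypot(P[...,0]-.474,P[...,1]+.354)<.03)&(P[...,2]>.045);q=P[m];t=q[q[:,2]>np.percentile(q[:,2],60)]
print('pin',q.mean(0),t.mean(0),q[:,2].max(),t.min(0),t.max(0))
m=(np.hypot(P[...,0]-.47,P[...,1]+.217)<.05)&(im.max(2)<70)
v,u=np.nonzero(m);q=P[m];print('knob',np.percentile(q[:,2],[5,50,90,99]),len(q))
t=plane(C,np.c_[u,v],.044)[q[:,2]>.037]
print('bar',cv2.minAreaRect((t[:,:2]*1000).astype(np.float32)),len(t))
t=q[(q[:,2]<.03)&(q[:,2]>.01)];print('skirt',t.mean(0),t.min(0),t.max(0),len(t))
cr=im[95:165,95:165];cr2=im[130:175,220:285]
cv2.imwrite('pics/kn.png',np.hstack([cv2.resize(cv2.convertScaleAbs(cr,alpha=2),(400,400),interpolation=2),cv2.resize(cr2,(400,400),interpolation=2)]))
```

```text
block ((475.8712158203125, -351.7769470214844), (55.211360931396484, 57.75311279296875), 68.33291625976562) 2012 0.02973177075239244
pin [ 0.47677891 -0.35165316  0.29491208] [ 0.48011711 -0.35507498  0.3134755 ] 0.31983582684260864 [ 0.47186788 -0.38053874  0.30923864] [ 0.48958952 -0.32784356  0.31983583]
knob [0.0190322  0.03790476 0.04296098 0.04387653] 236
bar ((478.1698913574219, -225.05743408203125), (8.55457592010498, 36.64271545410156), 56.77765655517578) 124
skirt [ 0.47073992 -0.22529259  0.0207687 ] [ 0.45791994 -0.23299018  0.01613977] [ 0.48248617 -0.21122305  0.02993377] 85
```

View pics/kn.png

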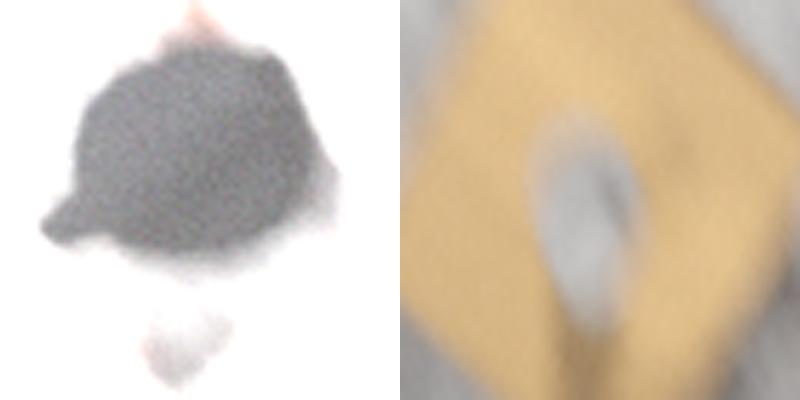

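The pin is at about (0.476,-0.352). I'll approach it.

```bash
python3 -m handwheel '[[[0.4,0.2,-3],0],[[0.4,0.1,-5],0],[[0,0,-5],0],[[0,0,0],0],[[0,0,0],0]]' 5
python3 - <<'E'
from h import *
im,D,C=snap('wrist','w2');print(robot.get_obs()['tool_pos'])
P=cloud(C,D);hsv=cv2.cvtColor(im,cv2.COLOR_BGR2HSV)
m=((hsv[...,1]>90)&(abs(hsv[...,0].astype(int)-15)<10)&(abs(P[...,2]-.03)<.006)&(np.hypot(P[...,0]-.474,P[...,1]+.354)<.06))
q=P[m];print('block',cv2.minAreaRect((q[:,:2]*1000).astype(np.float32)),m.sum())
cv2.imwrite('pics/w2v.png',im)
E
```

```text
clock: 1.78
tool_pos: [0.4725, -0.3586, 0.1027]
ee_rot: [179.9, -0.1, 14.2]
contact_force: [0.1, -0.1, 1.1]
gripper_width: 0.0498
grip_force: 0.0
[ 0.47331244 -0.35932081  0.10393814]
block ((474.0380554199219, -353.49566650390625), (60.210105895996094, 60.314178466796875), 68.68051147460938) 5566
```

View pics/w2v.png

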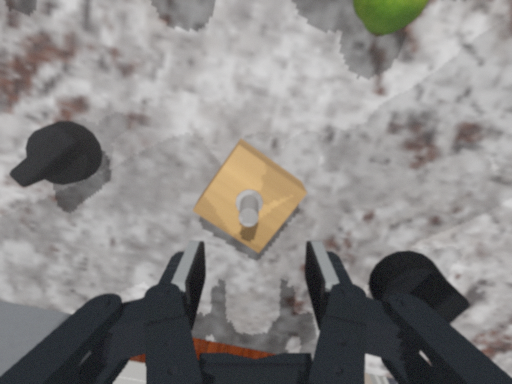

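Pin top is at pixel (249,219) with its flange around (248,202). The knob's bar runs from the nose at (18,175) to about (75,135).

Run:
```python
from h import *
im,D,C=load('w2');P=cloud(C,D);hsv=cv2.cvtColor(im,cv2.COLOR_BGR2HSV)
print(plane(C,[[249,219]],.06),P[219,249],P[200,249])
m=(np.hypot(P[...,0]-.474,P[...,1]+.3535)<.02)&(P[...,2]>.052)&(P[...,2]<.07);print(P[m].mean(0),m.sum(),P[m].min(0),P[m].max(0))
m=(np.hypot(P[...,0]-.47,P[...,1]+.217)<.06)&(im.max(2)<80);q=P[m]
t=q[q[:,2]>.04]; print('bar',cv2.minAreaRect((t[:,:2]*1000).astype(np.float32)),t[:,2].mean(),len(t))
t=q[(q[:,2]<.024)&(q[:,2]>.016)];
(c,r)=cv2.minEnclosingCircle((t[:,:2]*1000).astype(np.float32));print('skirt',c,r,len(t))
```

```text
[[ 0.47309663 -0.35483576  0.06      ]] [ 0.47339694 -0.35477331  0.06071816] [ 0.48027973 -0.35280097  0.04481991]
[ 0.4752787  -0.35315859  0.05885539] 356 [ 0.46770459 -0.35958122  0.05201881] [ 0.48063561 -0.34710968  0.06127976]
bar ((474.5260925292969, -215.94837951660156), (14.079812049865723, 51.33898162841797), 51.3406982421875) 0.042463850649335215 1600
skirt (474.15191650390625, -216.49533081054688) 25.69457244873047 1391
```

```bash
python3 -m handwheel '[[[0.1,0.5,-2.5],0],[[0,0,-2.5],0],[[0,0,-1.7],0],[[0,0,0],0],[[0,0,0],0]]' 5
python3 -m handwheel '[[[0,0,0],0],[[0,0,0],0],[[0,0,0],0],[[0,0,0],0]]' 0.8 50
```

```text
clock: 2.45
tool_pos: [0.4739, -0.3538, 0.0358]
ee_rot: [179.9, -0.1, 14.2]
contact_force: [-0.6, 0.0, 0.3]
gripper_width: 0.0497
grip_force: 0.0
clock: 2.95
tool_pos: [0.4735, -0.3533, 0.0352]
ee_rot: [179.9, -0.0, 14.3]
contact_force: [-0.4, 1.0, 4.6]
gripper_width: 0.0111
grip_force: 48.7
```

```bash
python3 -m handwheel '[[[0,0,3],0],[[0,0,6],0],[[0,2,5.5],0],[[-0.5,5.5,2],0],[[-0.5,6,0],0],[[-0.5,6,0],0],[[-0.5,6,0],0],[[-0.5,5.5,0],0]]'
python3 -m handwheel '[[[-0.2,5,0],0],[[0,4,0],0],[[0,1.2,0],0],[[0,0,0],0],[[0,0,0],0]]'
python3 - <<'E'
from h import *
im,D,C=snap('wrist','w3');print(robot.get_obs()['tool_pos'])
cv2.imwrite('pics/w3v.png',cv2.resize(im,(800,600)))
E
```

```text
clock: 3.95
tool_pos: [0.447, -0.0407, 0.1988]
ee_rot: [-180.0, 0.0, 14.2]
contact_force: [0.5, -0.1, -1.2]
gripper_width: 0.0113
grip_force: 50.0
clock: 4.58
tool_pos: [0.446, 0.0581, 0.1991]
ee_rot: [180.0, 0.0, 14.2]
contact_force: [-0.1, 0.0, -0.7]
gripper_width: 0.011
grip_force: 50.0
[0.44602391 0.05804357 0.19914214]
```

View pics/w3v.png

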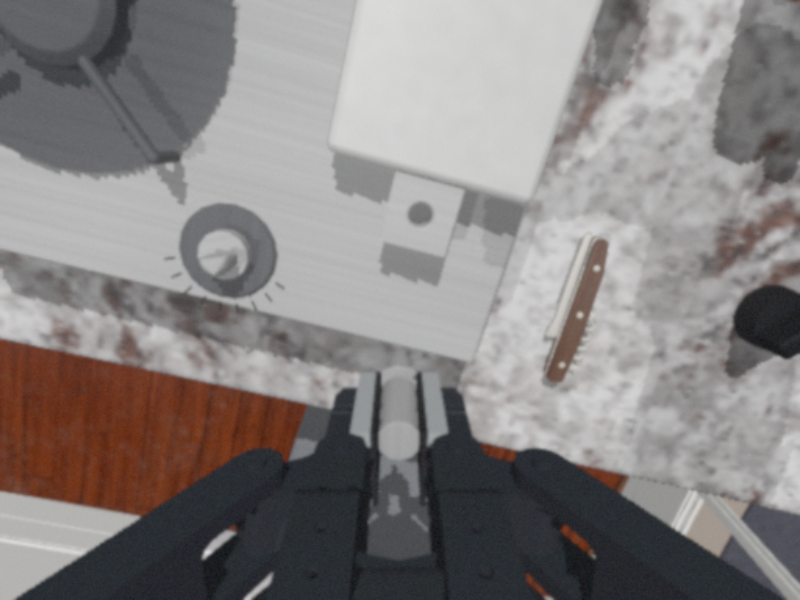

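Hole at (420,213), spindle at (222,255) with its flat facing the lower right, dark facet at about (235,268).

Run:
```python
from h import *
im,D,C=load('w3');P=cloud(C,D);g=im.max(2)
m=np.zeros_like(g);m[125:150,255:282]=(g[125:150,255:282]<130)
n,l,s,c=cv2.connectedComponentsWithStats(m)
for i in range(1,n):
    if s[i,4]>10:print('hole',s[i],plane(C,[c[i]],.102)[0])
# pin in view: top of grip (398,438)
print('pintop',plane(C,[[398/1.5625,438/1.5625]],.199+.0245), 'tongue z',P[118:150:10,258:285:8,2])
sp=np.array([222,255])/1.5625
q0=plane(C,[sp],.09)[0];d=np.hypot(P[...,0]-q0[0],P[...,1]-q0[1])<.02
for lo,hi in((.082,.088),(.097,.104)):
    k=d&(P[...,2]>lo)&(P[...,2]<hi);q=P[k];print(lo,len(q),q.mean(0),cv2.minEnclosingCircle((q[:,:2]*1000).astype(np.float32)))
cr=im[125:195,110:180];cv2.imwrite('pics/sp.png',cv2.resize(cr,(560,560),interpolation=2))
```

```text
hole [262 130  14  13 139] [0.49319897 0.05915092 0.102     ]
pintop [[0.44721035 0.05833835 0.2235    ]] tongue z [[0.10211536 0.10183068 0.10121438 0.10209059]
 [0.10169245 0.10246056 0.10228108 0.10064696]
 [0.10171839 0.07567395 0.08304613 0.10254519]
 [0.10187851 0.10168749 0.10154214 0.10105513]]
0.082 524 [0.44682592 0.15277657 0.08473436] ((444.0552978515625, 153.8048095703125), 13.453047752380371)
0.097 193 [0.44257698 0.15265363 0.09915216] ((443.2088317871094, 153.62998962402344), 7.6276679039001465)
```

View pics/sp.png

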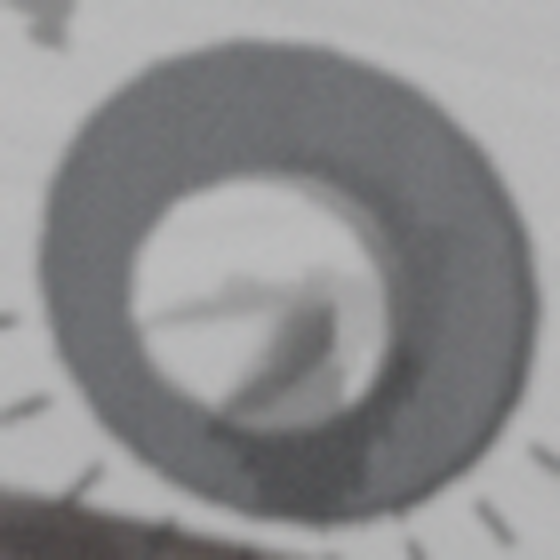

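Run:
```python
from h import *
im,D,C=load('w3');P=cloud(C,D)
np.set_printoptions(linewidth=200)
print((P[145:182:2,124:162:2,2]*1000).round(0).astype(int))
d=P[...,:2]-[.4441,.1538];r=np.hypot(d[...,0],d[...,1])
k=(r<.011)&(P[...,2]>.0985);q=d[k]*1000;print(len(q),q.mean(0),cv2.minAreaRect(q.astype(np.float32)))
a=np.degrees(np.arctan2(d[...,1],d[...,0]))
for A in range(-180,180,15):
    e=np.array([np.cos(np.radians(A)),np.sin(np.radians(A))]);print(A,round(np.percentile(q@e,97),1),end='; ')
```

```text
[[ 77  76  77  77  77  77  77  76  75  77  77  76  76  76  76  77  77  76  76]
 [ 76  77  78  76  77  77  77  78  84  82  82  80  80  77  77  77  77  76  76]
 [ 77  76  78  76  78  85  84  85  84  84  85  85  82  81  78  77  76  77  75]
 [ 77  76  76  76  84  85  86  84  85  85  85  84  85  84  83  80  77  77  77]
 [ 77  78  77  85  84  86  85  85  83  85  85  85  86  84  85  83  79  78  77]
 [ 77  77  84  85  85  84  85  84  85  84  85  84  85  85  86  85  82  78  78]
 [ 77  76  85  85  86  86  85  84  86  84  84  85  84  85  85  85  84  80 342]
 [ 76  77  84  85  84  85  85  85  86  84  85  84  86  85  84  85  85  82  77]
 [ 77  77  84  85  85  86  85  88  86  90  91  91  90  88  85  84  86  83  79]
 [ 76  77  85  92  93  93  94  95  96  97  97  96  92  88  85  85  85  84  79]
 [ 76  77  98  97  99  99 100 100 100 100  99  97  93  88  86  85  84  84  79]
 [ 76  76 100 101 100 100 100 100 100 101  99  97  94  89  84  85  86  84  78]
 [ 77  77  97  99 100 100 100 100 100  99  98  98  93  84  87  84  84  80  77]
 [ 77  77  77 100 100 100 100 100 100 101  99  96  88  85  84  84  84  78  76]
 [ 76  77  78  76 101  99  99 100 100  99  98  85  84  87  84  84  78  77  77]
 [ 78  76  76  76  78  96  97  99  98  96  84  86  85  85  85  77  77  77  76]
 [ 75  76  78  77  77  77  77  76  87  85  84  86  84  83  77  76  77  77  77]
 [ 74  78  78  76  76  77  78  77  77  77  76  77  78  78  78  77  79  77  77]
 [ 75  75  77  78  77  77  77  77  78  77  76  76  76  77  77  77  78  78  77]]
139 [-1.62172168 -0.67579117] ((-2.4898033142089844, -0.5980205535888672), (8.646360397338867, 13.44902515411377), 19.535568237304688)
-180 5.6; -165 5.8; -150 5.9; -135 5.9; -120 5.8; -105 5.6; -90 5.8; -75 5.9; -60 5.7; -45 5.4; -30 4.4; -15 3.7; 0 2.5; 15 1.5; 30 2.0; 45 2.9; 60 3.9; 75 4.5; 90 5.2; 105 5.7; 120 5.6; 135 5.5; 150 5.5; 165 5.5;
```

Flat points at about 20.5° and the hole is at (0.4932, 0.0592). I'll line the pin up over it and insert.

```bash
python3 -m handwheel '[[[2.3,0.1,0],0],[[2.3,0,-2.5],0],[[0,0,-3.5],0],[[0,0,0],0],[[0,0,0],0]]'
python3 - <<'E'
from h import *
im,D,C=snap('wrist','w4');print(robot.get_obs()['tool_pos'],robot.get_obs()['joint_pos'])
P=cloud(C,D)
# flange/shank position check
d=np.hypot(P[...,0]-.4932,P[...,1]-.0592)
for lo,hi in((.105,.125),(.15,.165),(.099,.104)):
    m=(d<.025)&(P[...,2]>lo)&(P[...,2]<hi);q=P[m]
    if len(q):print(lo,len(q),q.mean(0),q.min(0),q.max(0))
cv2.imwrite('pics/w4v.png',cv2.resize(im[130:330,150:370],(660,600)))
E
```

```text
clock: 5.25
tool_pos: [0.4924, 0.0595, 0.1401]
ee_rot: [180.0, -0.0, 14.2]
contact_force: [0.6, 0.5, -1.3]
gripper_width: 0.0111
grip_force: 50.0
[0.49297583 0.05970276 0.14078666] [-1.19584839e+00  2.37033195e+00  1.14060691e+02 -4.59693123e-03
  6.34275937e+01  7.45999125e+01]
0.105 77 [0.49653512 0.06042316 0.11948217] [0.49397263 0.05573481 0.11449395] [0.49779585 0.0638308  0.12402947]
0.15 1844 [0.49872549 0.06104055 0.15922005] [0.48053128 0.04257427 0.15000194] [0.50699242 0.07981937 0.16499968]
0.099 2275 [0.50055392 0.060108   0.10149486] [0.47575104 0.04180292 0.09901299] [0.5180664  0.07611205 0.10345496]
```

View pics/w4v.png

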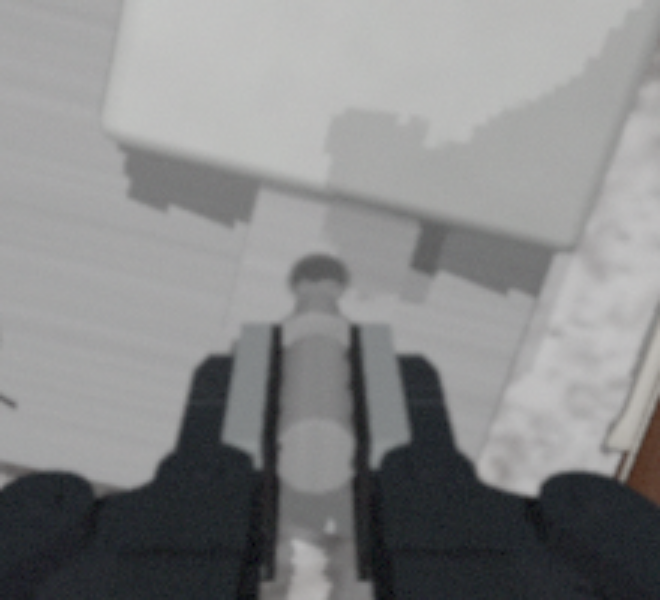

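Shank and hole are in line (pixels 318 and 319). Inserting.

```bash
python3 -m handwheel '[[[0,0,-0.8],0],[[0,0,-0.7],0],[[0,0,-0.7],0],[[0,0,-0.5],0],[[0,0,-0.3],0],[[0,0,0],0]]'
```

```text
clock: 6.05
tool_pos: [0.4917, 0.0603, 0.1089]
ee_rot: [-180.0, 0.0, 14.3]
contact_force: [-0.5, -0.2, 0.1]
gripper_width: 0.0112
grip_force: 50.0
```

```bash
python3 -m handwheel '[[[0,0,-0.1],0],[[0,0,-0.1],0],[[0,0,0],0]]'; python3 -m handwheel '[[[0,0,-0.1],0],[[0,0,0],0]]'
```

```text
clock: 6.42
tool_pos: [0.4919, 0.0602, 0.1073]
ee_rot: [180.0, -0.0, 14.3]
contact_force: [0.1, -0.2, -0.7]
gripper_width: 0.0115
grip_force: 50.0
clock: 6.68
tool_pos: [0.4921, 0.0602, 0.1072]
ee_rot: [180.0, 0.0, 14.3]
contact_force: [-2.9, 0.1, 5.3]
gripper_width: 0.0111
grip_force: 50.6
```

Flange contact at the expected height. Release, back off, and check.

```bash
python3 -m handwheel '[[[0,0,0],0],[[0,0,0],0],[[0,0,0],0]]' 3.5
python3 -m handwheel '[[[0,0,2],0],[[-2,0,4],0],[[-2,0,2],0.18],[[0,-2,0],0.18],[[0,0,0],0]]'
python3 - <<'E'
from h import *
im,D,C=snap('wrist','w5');P=cloud(C,D);print(robot.get_obs()['tool_pos'],robot.get_obs()['ee_rot'])
d=np.hypot(P[...,0]-.4932,P[...,1]-.0592)
for lo,hi in((.122,.14),(.1,.11)):
    m=(d<.012)&(P[...,2]>lo)&(P[...,2]<hi);q=P[m];print(lo,len(q),q.mean(0),np.percentile(q[:,2],[5,50,95]))
d=P[...,:2]-[.4441,.1538];r=np.hypot(d[...,0],d[...,1])
k=(r<.016)&(P[...,2]>.082)&(P[...,2]<.088);q=P[k];print(cv2.minEnclosingCircle((q[:,:2]*1000).astype(np.float32)))
k=(r<.011)&(P[...,2]>.0985);q=d[k]*1000;m=q.mean(0);print(len(q),m,np.degrees(np.arctan2(-m[1],-m[0])),cv2.minAreaRect(q.astype(np.float32)))
E
```

```text
clock: 7.05
tool_pos: [0.4918, 0.0602, 0.1061]
ee_rot: [-180.0, 0.0, 14.3]
contact_force: [-0.2, -0.2, 0.7]
gripper_width: 0.0352
grip_force: 0.0
clock: 7.68
tool_pos: [0.452, 0.0397, 0.1866]
ee_rot: [180.0, -0.0, 34.7]
contact_force: [0.1, 0.7, 0.7]
gripper_width: 0.035
grip_force: 0.0
[0.45186494 0.0401736  0.18624693] [-1.79982776e+02 -1.95339132e-02  3.46505458e+01]
0.122 345 [0.49305173 0.06090206 0.13118928] [0.12631502 0.13163941 0.13275536]
0.1 480 [0.49625224 0.06039191 0.10332667] [0.10101709 0.10309467 0.1057174 ]
((443.6613464355469, 154.14833068847656), 13.923084259033203)
193 [-1.97335228 -0.81691946] 22.488355729048102 ((-2.737365484237671, -1.0832157135009766), (8.997333526611328, 13.703154563903809), 21.044113159179688)
```

Pin is home: its top is at 0.132 m. On to the knob at (0.478,-0.219), yaw 141.3°.

```bash
python3 -m handwheel '[[[0.3,-3,0],0.18],[[0.3,-3.3,0],0.18],[[0.3,-3.3,0],0.18],[[0.3,-3.3,0],0.18],[[0.3,-3.3,0],0.18],[[0.3,-3.3,0],0.18],[[0.3,-3.3,0],0.18],[[0.3,-3.2,0],0.18]]' 4
python3 -m handwheel '[[[0.2,0,-1],0.18],[[0,0,-3],0.18],[[0,0,-3],0.06],[[0,0,0],0],[[0,0,0],0]]'
python3 - <<'E'
from h import *
im,D,C=snap('wrist','w6');P=cloud(C,D);o=robot.get_obs();print(o['tool_pos'],o['ee_rot'],o['joint_pos'][5])
m=(np.hypot(P[...,0]-.478,P[...,1]+.219)<.05)&(im.max(2)<80);q=P[m]
t=q[(q[:,2]>.04)&(q[:,2]<.046)]; print('bar',cv2.minAreaRect((t[:,:2]*1000).astype(np.float32)),t[:,2].mean(),len(t))
t=q[(q[:,2]<.022)&(q[:,2]>.017)];print('skirt',cv2.minEnclosingCircle((t[:,:2]*1000).astype(np.float32)),len(t))
E
```

```text
clock: 8.72
tool_pos: [0.4761, -0.2202, 0.1854]
ee_rot: [-180.0, -0.1, 117.6]
contact_force: [-0.6, 0.6, -0.0]
gripper_width: 0.0405
grip_force: 0.0
clock: 9.35
tool_pos: [0.4785, -0.2197, 0.1168]
ee_rot: [180.0, 0.0, 141.4]
contact_force: [0.6, -0.5, 0.6]
gripper_width: 0.0402
grip_force: 0.0
[ 0.47904163 -0.22012373  0.1175424 ] [1.79978842e+02 1.21530325e-01 1.41380874e+02] -83.69894947132171
bar ((473.3105773925781, -215.0218505859375), (13.533614158630371, 51.242130279541016), 50.772064208984375) 0.042408996870447545 1178
skirt ((469.29388427734375, -211.98268127441406), 21.615331649780273) 1249
```

```bash
python3 -m handwheel '[[[-0.1,0.1,-4],0],[[0,0,-3.5],0],[[0,0,-1.8],0],[[0,0,0],0],[[0,0,0],0]]'
python3 -m handwheel '[[[0,0,0],0],[[0,0,0],0],[[0,0,0],0],[[0,0,0],0]]' 0.8 60
```

```text
clock: 10.02
tool_pos: [0.4784, -0.2197, 0.0249]
ee_rot: [180.0, 0.2, 141.4]
contact_force: [0.7, -0.0, 1.0]
gripper_width: 0.0403
grip_force: 0.0
clock: 10.52
tool_pos: [0.4783, -0.2195, 0.0248]
ee_rot: [180.0, 0.2, 141.5]
contact_force: [-0.1, -0.4, 5.4]
gripper_width: 0.0126
grip_force: 59.4
```

```bash
python3 -m handwheel '[[[0,0,4],0],[[0,0,6],-0.1],[[0,2,5.5],-0.18],[[-0.3,5,0.5],-0.18],[[-0.4,5.5,0],-0.18],[[-0.4,5.5,0],-0.18],[[-0.4,5.5,0],-0.18],[[-0.4,5,0],-0.18]]'
python3 -m handwheel '[[[-0.4,4,0],-0.18],[[-0.4,3,0],-0.18],[[-0.4,2,0],-0.18],[[-0.2,0,0],-0.18],[[0,0,0],-0.18],[[0,0,0],-0.01],[[0,0,0],0],[[0,0,0],0]]'
python3 - <<'E'
from h import *
im,D,C=snap('wrist','w7');P=cloud(C,D);o=robot.get_obs();t0=o['tool_pos'];print(t0,o['ee_rot'],o['joint_pos'][5])
d=np.hypot(P[...,0]-t0[0],P[...,1]-t0[1])
z=P[...,2]-t0[2]
m=(d<.06)&(im.max(2)<90)
for lo,hi in((-.008,0),(.014,.022)):
    k=m&(z>lo)&(z<hi);q=P[k]-t0
    if k.sum()>10:print(lo,k.sum(),q.mean(0),cv2.minEnclosingCircle((q[:,:2]*1000).astype(np.float32)),cv2.minAreaRect((q[:,:2]*1000).astype(np.float32)))
d=P[...,:2]-[.4441,.1538];r=np.hypot(d[...,0],d[...,1]);print(((r<.02)&(P[...,2]>.08)&(P[...,2]<.102)).sum())
cv2.imwrite('pics/w7v.png',cv2.resize(im,(800,600)))
E
```

```text
clock: 11.52
tool_pos: [0.4583, 0.0575, 0.1829]
ee_rot: [-180.0, 0.0, 75.5]
contact_force: [0.7, -0.4, -1.0]
gripper_width: 0.0125
grip_force: 58.7
clock: 12.52
tool_pos: [0.4452, 0.1457, 0.1832]
ee_rot: [-180.0, 0.0, 23.8]
contact_force: [-0.1, 0.0, -0.4]
gripper_width: 0.0129
grip_force: 58.7
[0.445264   0.14574018 0.18327044] [-1.79998833e+02  5.16477059e-03  2.37652126e+01] 75.76606274015263
-0.008 2229 [ 0.01690448  0.00725457 -0.0050374 ] ((11.557526588439941, 4.9962005615234375), 21.519386291503906) ((16.17024803161621, 6.863985061645508), (31.54867172241211, 41.504425048828125), 24.39012336730957)
0.014 3299 [0.00869511 0.00367366 0.0176587 ] ((6.175285339355469, 2.8312909603118896), 26.322982788085938) ((6.646364212036133, 2.4132633209228516), (34.83308792114258, 49.00253677368164), 85.2074203491211)
90
```

View pics/w7v.png

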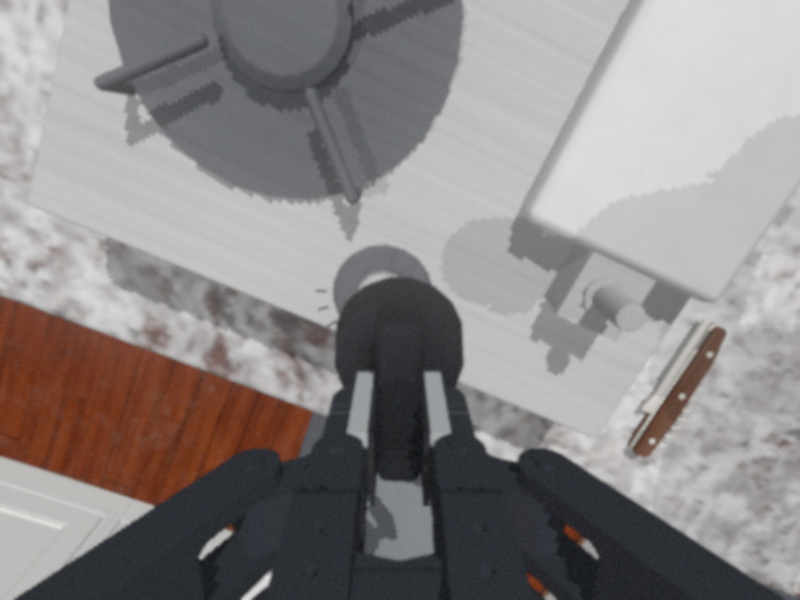

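The knob is centred between the fingers (skirt 336–463, fingers 399), the pin stands in the tongue at (615,305), and the spindle ring is at (382,280). I'll trim and descend.

```bash
python3 -m handwheel '[[[-0.3,0.7,-2],-0.04],[[0,0,-2],0],[[0,0,-1.2],0],[[0,0,0],0],[[0,0,0],0]]'
python3 -m handwheel '[[[0,0,-0.3],0],[[0,0,-0.3],0],[[0,0,-0.3],0],[[0,0,0],0]]'
```

```text
clock: 13.2
tool_pos: [0.4429, 0.1529, 0.132]
ee_rot: [180.0, -0.1, 21.4]
contact_force: [0.1, 0.5, -1.0]
gripper_width: 0.0127
grip_force: 58.7
clock: 13.7
tool_pos: [0.4427, 0.1529, 0.1228]
ee_rot: [180.0, -0.0, 21.4]
contact_force: [0.1, -0.8, 2.4]
gripper_width: 0.0126
grip_force: 59.2
```

```bash
python3 -m handwheel '[[[0,0,-0.2],0],[[0,0,-0.2],0],[[0,0,0],0]]';python3 -m handwheel '[[[0,0,-0.2],0],[[0,0,-0.2],0],[[0,0,0],0]]'
```

```text
clock: 14.08
tool_pos: [0.4427, 0.1529, 0.1189]
ee_rot: [180.0, -0.0, 21.4]
contact_force: [-1.9, 0.0, 6.0]
gripper_width: 0.013
grip_force: 59.6
clock: 14.45
tool_pos: [0.4433, 0.1531, 0.1183]
ee_rot: [180.0, 0.0, 21.4]
contact_force: [-8.6, -1.9, 23.9]
gripper_width: 0.0124
grip_force: 62.1
```

The knob is riding on the shaft tip, with a sideways push along −nose. I'll back off and refine the knob-in-hand offset from the last frame.

```bash
python3 -m handwheel '[[[0,0,1],0],[[0,0,1],0],[[0,0,0],0]]'
python3 - <<'E'
from h import *
im,D,C=load('w7');P=cloud(C,D);t0=np.array([.445264,.14574,.18327])
a=np.radians(23.77);u=np.array([np.cos(a),np.sin(a)]);v=np.array([-u[1],u[0]])
q=P-t0;s=np.stack([q[...,:2]@u,q[...,:2]@v,q[...,2]],-1)*1000
m=(im.max(2)<95)&(np.hypot(s[...,0],s[...,1])<50)
for z in range(-30,26,4):
    k=m&(s[...,2]>=z)&(s[...,2]<z+4)&(s[...,0]>8)
    if k.sum()>10:
        t=s[k];print(z,k.sum(),'u98',np.percentile(t[:,0],[2,98]).round(1),'v',np.percentile(t[:,1],[2,98]).round(1))
# skirt-top circle fit: outer edge per v-bin
k=m&(abs(s[...,2]+5)<4);t=s[k];print('skirtz',np.median(t[:,2]))
E=[]
for b in np.arange(-21,21,2):
    r=t[(t[:,1]>=b)&(t[:,1]<b+2)&(abs(t[:,1])>8)]
    if len(r)>5:x=np.percentile(r[:,0],97);E.append((x,r[:,1].mean()));
E=np.array(E);print(E.round(1).tolist())
from scipy.optimize import least_squares
f=least_squares(lambda c:np.hypot(E[:,0]-c[0],E[:,1]-c[1])-23.5,[2,0],loss='soft_l1');print(f.x,f.fun.round(1))
E
```

```text
clock: 14.82
tool_pos: [0.4426, 0.1529, 0.1345]
ee_rot: [180.0, -0.1, 21.4]
contact_force: [-0.2, 0.0, -0.3]
gripper_width: 0.0128
grip_force: 58.7
-26 14 u98 [26.3 34.8] v [-9.4 17.5]
-22 176 u98 [20.9 34.9] v [-20.3  19.7]
-18 235 u98 [19.8 34.4] v [-20.5  20.2]
-14 237 u98 [19.7 33.9] v [-20.3  19.6]
-10 335 u98 [10.6 33.3] v [-19.7  19.7]
-6 1754 u98 [ 8.4 32.5] v [-19.9  19.7]
-2 71 u98 [30. 33.] v [-6.8  6.5]
2 85 u98 [11.2 33. ] v [-6.5  7.6]
6 99 u98 [11.4 32.9] v [-8.1  7.2]
10 113 u98 [ 8.2 32.9] v [-7.7 15.2]
14 1133 u98 [ 8.5 32.5] v [-7.   6.8]
18 581 u98 [ 8.7 30.5] v [-6.8  6.3]
22 41 u98 [ 8.4 12. ] v [-7.6  8.8]
skirtz -5.081725286083083
[[20.6, -19.8], [24.4, -17.9], [26.5, -16.0], [28.0, -14.0], [30.0, -12.0], [30.8, -10.0], [31.5, -8.6], [31.4, 8.5], [30.6, 10.0], [29.7, 12.0], [27.7, 14.0], [26.2, 16.0], [24.1, 18.0], [20.6, 19.8]]
[ 9.29240652 -0.12360247] [-0.8 -0.2 -0.1 -0.2  0.4  0.2  0.2  0.3  0.1  0.3 -0.3 -0.1 -0.1 -0.6]
```

The skirt rim fit puts the knob axis about 10 mm ahead of the TCP, so the nose is on the gripper side. In the early view parallax made the short end look like the nose. I'll raise the knob, turn it half round (joint 6 stays in range) and measure again.

```bash
python3 -m handwheel '[[[0,0,2.5],0.1],[[0,0,2.5],0.18],[[0,0,0],0.18],[[0,0,0],0.18],[[0,0,0],0.18],[[0,0,0],0.18],[[0,0,0],0.18],[[0,0,0],0.18]]'
python3 -m handwheel '[[[0,0,0],0.18],[[0,0,0],0.18],[[0,0,0],0.18],[[0,0,0],0.18],[[0,0,0],0.18],[[0,0,0],0.18],[[0,0,0],0.18],[[0,0,0],0.18]]'
python3 -m handwheel '[[[0,0,0],0.18],[[0,0,0],0.16],[[0,0,0],0],[[0,0,0],0]]'
cat > k.py <<'E'
from h import *
import sys
o=robot.get_obs();im,D,C=snap('wrist',sys.argv[1]);P=cloud(C,D);t0=o['tool_pos'];print(t0,o['ee_rot'],o['joint_pos'][5])
a=np.radians(o['ee_rot'][2]);u=np.array([np.cos(a),np.sin(a)]);v=np.array([-u[1],u[0]])
q=P-t0;s=np.stack([q[...,:2]@u,q[...,:2]@v,q[...,2]],-1)*1000
m=(im.max(2)<95)&(np.hypot(s[...,0],s[...,1])<50)&(s[...,2]>-30)
k=m&(abs(s[...,2]+5)<4)&(s[...,0]>8);t=s[k];A=np.c_[t[:,:2],np.ones(len(t))]
w=abs(t[:,1])>9
co=np.linalg.lstsq(A[w],t[w][:,2],rcond=None)[0];print('skirt z plane slopes u,v,z0',co)
E=[]
for b in np.arange(-21,21,2):
    r=t[(t[:,1]>=b)&(t[:,1]<b+2)&(abs(t[:,1])>8)]
    if len(r)>5:E.append((np.percentile(r[:,0],99),r[:,1].mean()))
E=np.array(E)
from scipy.optimize import least_squares
f=least_squares(lambda c:np.hypot(E[:,0]-c[0],E[:,1]-c[1])-23.5,[9,0],loss='soft_l1');print(f.x,f.fun.round(1))
k=m&(s[...,2]>15)&(s[...,2]<20)&(abs(s[...,1])<9)&(s[...,0]>14);b=s[k];print('bar',cv2.minAreaRect(b[:,:2].astype(np.float32)),np.percentile(b[:,0],98))
cv2.imwrite(f'pics/{sys.argv[1]}v.png',cv2.resize(im,(800,600)))
E
python3 k.py w8
```

```text
clock: 15.82
tool_pos: [0.4415, 0.1527, 0.183]
ee_rot: [-179.9, 0.0, 99.7]
contact_force: [-1.0, 0.3, -0.7]
gripper_width: 0.0126
grip_force: 58.8
clock: 16.82
tool_pos: [0.4415, 0.1527, 0.183]
ee_rot: [-180.0, -0.1, -177.8]
contact_force: [-0.1, -0.8, 0.2]
gripper_width: 0.0128
grip_force: 58.8
clock: 17.32
tool_pos: [0.4419, 0.1528, 0.1837]
ee_rot: [180.0, -0.1, -158.8]
contact_force: [-0.8, -0.0, -0.1]
gripper_width: 0.0124
grip_force: 58.8
[0.44188471 0.15279427 0.1836842 ] [ 1.79986226e+02 -6.00241993e-02 -1.58797773e+02] -100.74078892710313
skirt z plane slopes u,v,z0 [-3.29950831e-02 -1.72965598e-03 -4.54765470e+00]
[9.08295438 0.38181744] [-0.7  0.1 -0.  -0.   0.1  0.1 -0.2  0.4  0.2  0.3 -0.1 -0.4  0.1 -0.7]
bar ((23.255340576171875, 0.4166860580444336), (18.424692153930664, 13.90749454498291), 0.37734749913215637) 31.682681688807516
```

View pics/w8v.png

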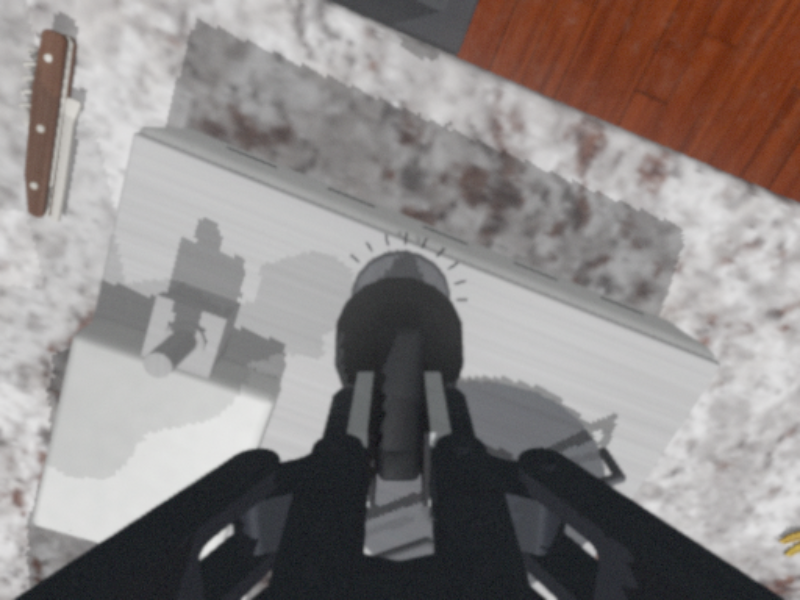

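The picture shows the knob with its short end forward and the shaft ring at (400,280); the pin is still in the tongue at (165,350). I'll move over the seat and lower.

```bash
python3 -m handwheel '[[[1.1,0.5,0],0],[[0,0,-2.5],0],[[0,0,-2.5],0],[[0,0,-0.3],0],[[0,0,0],0],[[0,0,0],0]]'
python3 -m handwheel '[[[0,0,-0.3],0],[[0,0,-0.3],0],[[0,0,-0.2],0],[[0,0,0],0]]'
python3 -m handwheel '[[[0,0,-0.2],0],[[0,0,-0.1],0],[[0,0,0],0]]'
```

```text
clock: 18.12
tool_pos: [0.4545, 0.1582, 0.1326]
ee_rot: [-180.0, 0.1, -158.7]
contact_force: [-0.1, -0.1, -1.0]
gripper_width: 0.0122
grip_force: 58.7
clock: 18.62
tool_pos: [0.453, 0.1578, 0.123]
ee_rot: [180.0, -0.0, -158.7]
contact_force: [-0.2, -0.9, -1.3]
gripper_width: 0.0124
grip_force: 58.7
clock: 19.0
tool_pos: [0.4532, 0.1579, 0.1202]
ee_rot: [180.0, -0.0, -158.7]
contact_force: [-0.4, 0.4, -0.6]
gripper_width: 0.0131
grip_force: 58.7
```

No force at 0.120, so the shaft is entering the bore. Continuing down.

```bash
python3 -m handwheel '[[[0,0,-0.3],0],[[0,0,-0.3],0],[[0,0,-0.2],0],[[0,0,0],0]]'
python3 -m handwheel '[[[0,0,-0.2],0],[[0,0,-0.1],0],[[0,0,0],0]]'
```

```text
clock: 19.5
tool_pos: [0.453, 0.1578, 0.112]
ee_rot: [180.0, -0.0, -158.7]
contact_force: [-0.9, -0.6, -1.1]
gripper_width: 0.0124
grip_force: 58.7
clock: 19.88
tool_pos: [0.4534, 0.1579, 0.1097]
ee_rot: [-180.0, 0.0, -158.7]
contact_force: [-1.0, 0.3, 2.7]
gripper_width: 0.0123
grip_force: 59.0
```

Seated on the shoulder. Now pressing.

```bash
python3 -m handwheel '[[[0,0,-0.2],0],[[0,0,-0.2],0],[[0,0,-0.1],0],[[0,0,0],0],[[0,0,0],0]]' - 80
python3 -m handwheel '[[[0,0,-0.1],0],[[0,0,-0.05],0],[[0,0,0],0],[[0,0,0],0]]'
```

```text
clock: 20.5
tool_pos: [0.4535, 0.1579, 0.1048]
ee_rot: [-180.0, 0.0, -158.7]
contact_force: [-2.1, -0.0, 5.7]
gripper_width: 0.012
grip_force: 83.8
clock: 21.0
tool_pos: [0.4536, 0.1579, 0.1037]
ee_rot: [-180.0, 0.0, -158.7]
contact_force: [-2.9, -0.3, 8.6]
gripper_width: 0.0119
grip_force: 84.3
```

```bash
python3 -m handwheel '[[[0,0,-0.05],0],[[0,0,-0.05],0],[[0,0,0],0],[[0,0,0],0]]'
python3 - <<'E'
from h import *
im,D,C=snap('top','t2');P=cloud(C,D)
for z0,c in((.132,(.4932,.0592)),):
    m=np.hypot(P[...,0]-c[0],P[...,1]-c[1])<.008;print('pin',np.percentile(P[m][:,2],[50,90]))
i0,D0,_=load('w8')
E
python3 k.py w9
```

```text
clock: 21.5
tool_pos: [0.4537, 0.158, 0.1037]
ee_rot: [-180.0, -0.0, -158.7]
contact_force: [-4.6, -1.3, 13.4]
gripper_width: 0.0121
grip_force: 85.0
pin [0.1283798  0.13459268]
[0.45371604 0.15796029 0.10364345] [-1.79997004e+02 -2.08963131e-03 -1.58662059e+02] -100.51639458946832
skirt z plane slopes u,v,z0 [-2.92650083e-02 -1.81771199e-03 -4.62269217e+00]
[9.23740669 0.36347164] [-0.7  0.1 -0.1 -0.   0.2  0.3 -0.1  0.1  0.   0.2 -0.1 -0.2 -0.  -0.3]
bar ((23.255279541015625, 0.3993549346923828), (18.4802303314209, 13.888276100158691), 0.11021994054317474) 31.802634562766
```

Force rises at 0.1037 with no further travel. The knob's underside is at about 0.079, so it is seated and pressed to the stop, and the pin is home. Handing in.

```bash
python3 -c "
from rig import robot
print(robot.close_job())"
```

```text
the job is handed in; nothing more can be done
None
```

The job is handed in after about 21.7 s of robot time: the pin is fully home and released, and the knob is on the spindle, still gripped and pressed to its stop at about 13 N. The first push had the knob half a turn out and stopped on the shaft tip at about 24 N before I turned it round; the jars and mug were not touched.

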